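# Vent the lens dry box and crack its stuck lid

## Task

On this eyewear bench, turn the dry box's black selector knob so that its white pointer clicks in at the green mark, and only then pull the clear lid free of its sticky seal by the orange grip. Let it come up only slightly, do not let it fly open, and finish while still holding it by the grip, steady, with the lid's front edge about 25 mm up. Leave the selector on green and the tub, jar and spectacles where they are.

Things in the scene. Friction and masses are not known exactly. Their poses are not given: they have to be found in the camera images.
- drybox: The fixed dry box: a white open tub, 190 (x) by 220 (y) mm, 90 mm high, with a grey console block 150 (x) by 130 (y) mm, 70 mm high, joined to its right side (y from -110 to -240 mm). Origin: centre of the tub's underside, on the bench. Its x axis points from the tub's front to the lid's hinge, z up. It stands with its x axis within 0.3 rad of the world x axis.
- selector (a joint): Angle of the selector knob in rad, growing clockwise seen from above. It clicks (spring detents) at 0, 0.45, 0.90, 1.35 and 1.80 (stops at 0 and 1.80) and slips into the nearest click when released. It starts at or near 0, 0.45 or 0.90; the green mark is the click at 1.35. Turning it past a click takes about 0.08 N m.
- selector_grip (a point): On the knob's vertical axis, 106 mm above the bench, 12 mm below the knob's top, inside its upright black grip bar: 44 mm long, 14 mm thick, reaching from the skirt to 118 mm above the bench; pinch it across its thickness. The point turns with the knob: x lies along the bar; the white pointer line is on the -x half.
- selector_foot (a point): On the knob's axis, 76 mm above the bench: underside of the knob's round skirt, 44 mm wide and 8 mm high, from which the grip bar rises.
- green_mark (a point): Centre of the green dot (13 mm wide; the other marks are small white dots) on the console's top, 44 mm from the knob's axis towards the front (-x of drybox).
- lid (a joint): Opening angle of the lid in rad, 0 shut, growing as the front edge comes up; 200 mm from the hinge to the front edge, so 0.125 is 25 mm. The seal needs about 12 to 15 N upwards at the grip (weight included), lets go after about 6 mm of lift there, and from then on only the lid's weight (2 to 3 N at the grip) is felt. Let go, it falls shut.
- lid_hinge (a point): Middle of the lid's hinge line, on the tub's far rim, 91 mm above the bench. Its y axis (same as the drybox's) is the hinge line.
- lid_front (a point): Middle of the lid's front edge, underside; 91 mm above the bench when shut, 200 mm from the hinge line.
- lid_grip_mid (a point): Point at which to pinch the lid's orange grip, 14 mm below its top, mid-length and mid-thickness: 165 mm from the hinge line along the lid and, with the lid shut, 132 mm above the bench. Axes turn with the lid: x along the grip towards the hinge, y along the hinge line, z square to the lid.
- lid_grip_top (a point): Centre of the top of the orange grip, an upright fin on the clear lid near its front edge: 50 mm long (the point's x), 16 mm thick (its y), 47 mm high (99 to 146 mm above the bench when shut). Pinched across its thickness it can tip with the lid between the fingers.
- parts_tub: Bystander: loose light grey open tub, 130 by 100 mm, 55 mm high, left of the dry box. Origin: centre of its underside.
- glue_jar: Bystander: loose jar, 48 mm wide, 70 mm high, right of the console. Origin: centre of its underside.
- spectacles: Bystander: loose brown spectacle frame lying flat, about 130 by 120 mm, 8 mm high, in front and left of the dry box. Origin: its middle, on the bench.

How it is judged:
On the way, in this order (a step that is already met when the one before it is completed fails the run):
1. the selector stands in the click at the green mark, with the lid still shut (value of joint selector between 1.25 and 1.45 rad and value of joint lid below 0.015 rad), for 0.3 s.
2. the seal is broken: the lid is up past the seal's grip, held by the orange grip (value of joint lid above 0.06 rad and contact force between the fingers and lid_c1 above 1 N), for 0.1 s.
At the end, for the whole second after the job is handed in: The fingers hold the orange grip (over 1 N), the lid is steady with its front edge 15 to 35 mm up (joint 0.075 to 0.175 rad), nothing props it, and the selector is at the green mark within 0.1 rad (value of joint lid between 0.075 and 0.175 rad and velocity of joint lid between -0.04 and 0.04 rad/s and value of joint selector between 1.25 and 1.45 rad and contact force between the fingers and lid_c1 above 1 N and contact force between lid and parts_tub below 0.05 N and contact force between lid and glue_jar below 0.05 N and contact force between lid and spectacles below 0.05 N); the arm keeps its last pose, push and grip.
It fails at once if the lid is pulled open while the selector is off the green mark (value of joint lid above 0.03 rad and not (value of joint selector between 1.25 and 1.45 rad)).
It fails at once if the lid flies open, its front edge over 60 mm up (value of joint lid above 0.3 rad).
It fails at once if the grey tub is pushed more than 30 mm away or toppled (distance of parts_tub from where it was at the start of the episode above 0.03 m or angle between parts_tub's own z axis and vertical above 0.5 rad).
It fails at once if the jar is pushed more than 30 mm away or toppled (distance of glue_jar from where it was at the start of the episode above 0.03 m or angle between glue_jar's own z axis and vertical above 0.5 rad).
It fails at once if the spectacle frame is pushed more than 30 mm away or toppled (distance of spectacles from where it was at the start of the episode above 0.03 m or angle between spectacles's own z axis and vertical above 0.5 rad).
It also fails if it takes over 51 s, if anything falls off the work surface, if the arm or the gripper's body presses on something with over 40 N, if the wrist force passes 120 N, or if a joint passes its speed limit or range.

## Robot

A 7-joint arm with a two-finger parallel gripper is mounted at the origin on the work surface. World frame = base frame: x ahead of the robot, y to its left, z up, the work surface at z = 0. Lengths are in m, angles in rad, forces in N, time in s.
With the tool pointing down it reaches from about 0.35 to 0.9 m from the base axis. Payload 19.9 kg.
Tool frame: the origin (TCP) lies between the finger pads; the fingertips stand 19 mm ahead of it and the grasp point (between the pads) is the TCP; z points along the fingers, y is the direction in which the jaws open and shut (so a half turn about z gives the same grasp; the last joint's range is limited). The gripper opens to 94 mm and grips with 3 to 60 N. Pads are 16 mm wide; open, the fingers measure 119 mm over their backs; the gripper's body (75 mm by 177 mm) begins 78 mm behind the grasp point.
Start: joints at [-1.337, 0.417, -0.01, 1.614, 0.005, 1.111, -0.053], TCP at [0.17, 0.602, 0.224] pointing down, gripper open.
Joint ranges: [-2.81, 2.81], [-0.39, 2.02], [-1.27, 1.25], [0.06, 2.57], [-1.19, 4.33], [0.19, 2], [-2.82, 2.82]. Speed limits (rad/s): [1.89, 1.89, 2.39, 2.39, 3.01, 3.01, 3.01].

## Interface

Orientations are given as a 3x3 rotation matrix whose columns are the frame's x, y, z axes.
In Python, from rig import robot gives the robot as it stands. Calls block until the motion is done:
- robot.move_ptp(position, orientation): joint-space move of the TCP to a pose.
- robot.move_linear(position, velocity=0.15, frame=None, threshold=None): straight line of the TCP; frame=None keeps the orientation; velocity is the mean speed in m/s. With threshold (N) it stops when the force on the tool has changed by that much, and returns True; else False.
- robot.goto_joints(angles): joint-space move.
- robot.gripper_to(opening): finger opening in m; the grip force is fixed at half the most; returns when the fingers have stopped.
- robot.pause(seconds).
- robot.ik(position, orientation): joint angles nearest the present ones, or None.
- robot.get_state(): the state.
- robot.grab_frame(name): name is "scene" or "top" or "wrist"; returns the picture (480x640x3 uint8, red, green, blue); there is no depth.
- robot.camera_info(name): a dict with "fx", "fy", "cx", "cy" (pixels), "rvec" (rotation vector, rad) and "tvec" (3), from world to camera coordinates, as OpenCV has them. Camera axes: x right, y down, z forward; pixel columns grow to the right and rows downward; lengths in m; the calibration is good to about 2 mm. A picture is of the moment at which its call begins: read the wrist's pose just before it. camera_info takes no time and is no camera call; for the wrist camera it gives the pose at the moment of the call.
A pose or a line that the arm cannot do raises robot.PlanningError and nothing moves.
- robot.sign_off(): hands the job in, once; it reports no verdict.
The state is a dict: "time": time; "qpos": joint angles; "joint_vel": joint speeds; "effort": joint torques, N m; "ee_pos": TCP position; "tool_rot": TCP orientation; "force": force on the tool from outside, world axes, zero at the start; "moment": the same for the moment, N m; "opening": finger opening in m.
Only numpy, scipy, OpenCV 4.12 (cv2) and the standard library are available. Lean on these libraries where they do the work, as an engineer would, in place of code of your own. Each camera call takes 0.05 s, during which the arm holds its last target. There are 200 camera calls.

## Working session

There is one attempt and no reset: what is moved stays moved. The work goes in short steps, each a Python script; the robot and the scene stay as the last script left them, time stands still between calls to the robot, and variables do not carry over. Pictures are saved under pics/ and viewed, about 8 in all and at most 12, crops included, and the job is handed in when it is done.

```bash
mkdir -p pics; ls
python3 - <<'E'
from rig import robot
import cv2
for n in("top","scene"):
    cv2.imwrite(f"pics/{n}0.png",robot.grab_frame(n)[:,:,::-1])
    print(n,robot.camera_info(n))
s=robot.get_state();print(s)
E
```

```text
pics
top {'fx': 542.2531814521479, 'fy': 542.2531814521479, 'cx': 323.72797760659876, 'cy': 240.36309876092787, 'rvec': array([ 2.14105122, -2.1331283 ,  0.17728004]), 'tvec': array([0.02695507, 0.51710858, 1.15839488])}
scene {'fx': 547.5138719824989, 'fy': 547.5138719824989, 'cx': 318.0103874170457, 'cy': 237.8284371020884, 'rvec': array([ 0.940808  ,  2.71687454, -0.72461556]), 'tvec': array([ 0.40862946, -0.23609098,  1.39772157])}
{'time': 0.1, 'qpos': array([-1.3374925 ,  0.41791786, -0.01030405,  1.61406386,  0.00470691,
        1.11070752, -0.05299166]), 'joint_vel': array([ 0.00181062, -0.0009755 ,  0.00161598, -0.00250833,  0.00038632,
       -0.00206084, -0.00105719]), 'effort': array([ 1.48053779e-03, -8.52588058e+01,  6.40270282e-01, -4.26696682e+01,
       -4.88791382e-02,  1.62414374e-02, -1.08923669e-05]), 'ee_pos': array([0.16952751, 0.60125952, 0.22390667]), 'tool_rot': array([[-9.62483929e-01,  2.71338616e-01, -2.03473687e-04],
       [ 2.71338677e-01,  9.62483357e-01, -1.05359881e-03],
       [-9.00420069e-05, -1.06928221e-03, -9.99999424e-01]]), 'force': array([ 0.16328245, -0.1404839 , -0.18788983]), 'moment': array([ 0.03112172, -0.02212618,  0.01420028]), 'opening': 0.09349183944167296}
```

View pics/top0.png

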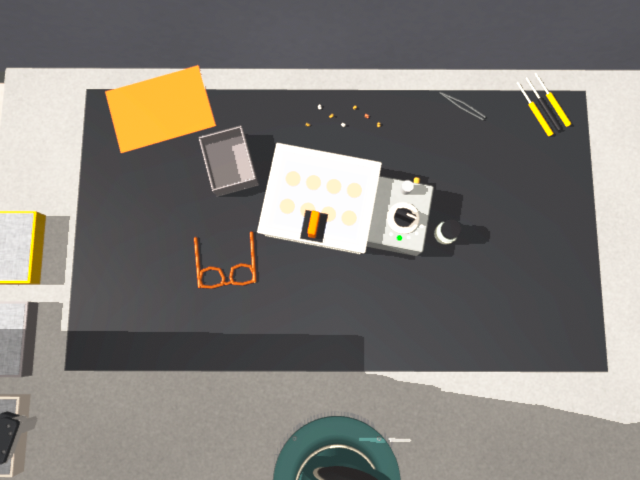

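View pics/scene0.png

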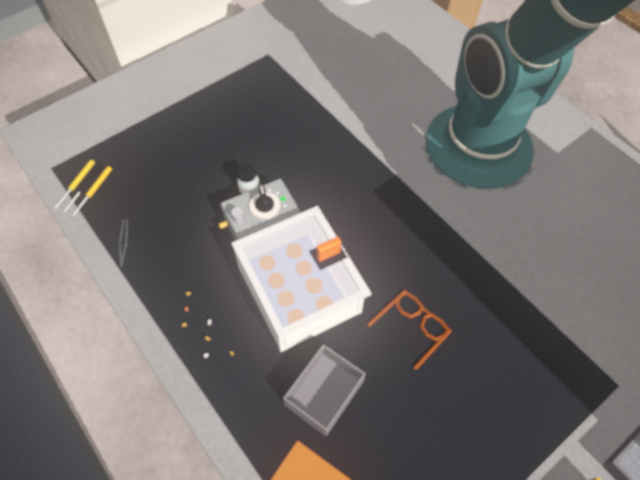

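```bash
cat > h.py <<'E'
from rig import robot
import cv2, numpy as np
def ray(n,uv,z,ci=None):
    c=ci or robot.camera_info(n); R=cv2.Rodrigues(np.array(c["rvec"]))[0]; t=np.array(c["tvec"])
    d=R.T@np.array([(uv[0]-c["cx"])/c["fx"],(uv[1]-c["cy"])/c["fy"],1]); o=-R.T@t
    return o+d*(z-o[2])/d[2]
def proj(n,P,ci=None):
    c=ci or robot.camera_info(n)
    K=np.array([[c["fx"],0,c["cx"]],[0,c["fy"],c["cy"]],[0,0,1]])
    return cv2.projectPoints(np.array(P,float).reshape(-1,1,3),c["rvec"],c["tvec"],K,None)[0][:,0]
def blobs(im,lo,hi,amin=15):
    m=cv2.inRange(cv2.cvtColor(im,cv2.COLOR_RGB2HSV),np.array(lo),np.array(hi))
    cs=cv2.findContours(m,cv2.RETR_EXTERNAL,cv2.CHAIN_APPROX_NONE)[0]
    return m,[c for c in cs if cv2.contourArea(c)>=amin]
def cen(c):
    M=cv2.moments(c); return np.array([M["m10"]/M["m00"],M["m01"]/M["m00"]])
def down(yaw):  # tool down; jaw axis (y) along world angle yaw
    y=np.array([np.cos(yaw),np.sin(yaw),0]); z=np.array([0,0,-1.]); return np.c_[np.cross(y,z),y,z]
GREEN=((45,120,80),(75,255,255)); ORANGE=((3,180,120),(20,255,255))
E
python3 - <<'E'
from h import *
im=cv2.imread("pics/top0.png")[:,:,::-1]; im=np.ascontiguousarray(im)
m,g=blobs(im,*GREEN,8)
for c in g: print("green",cen(c),cv2.contourArea(c),ray("top",cen(c),.07))
m,o=blobs(im,*ORANGE,40)
for c in o: print("or",cen(c),cv2.minAreaRect(c),ray("top",cen(c),.146))
# white tub/lid outline corners
g=cv2.inRange(im,(200,200,200),(255,255,255)); g[:, :255]=0;g[:140]=0;g[260:]=0;g[:,395:]=0
c=max(cv2.findContours(g,0,2)[0],key=cv2.contourArea); r=cv2.minAreaRect(c); print(r)
P=np.array([ray("top",p,.09)[:2] for p in cv2.boxPoints(r)]); print(P); e=np.diff(np.r_[P,P[:1]],axis=0); print(np.hypot(*e.T),np.arctan2(e[:,1],e[:,0]))
print("knob top",ray("top",(404,216),.118),ray("top",(404,218),.084))
a=cv2.resize(im[165:265,290:470],None,fx=4.4,fy=4.4,interpolation=2); cv2.imwrite("pics/c1.png",a[:,:,::-1])
E
```

```text
green [399.05882353 237.38235294] 17.0 [ 0.51961871 -0.13416898  0.07      ]
or [226.02371733 273.04969345] ((225.19671630859375, 260.1639404296875), (51.60537338256836, 59.39144515991211), 84.80557250976562) [0.43289064 0.22421224 0.146     ]
or [313.85079365 229.17777778] ((312.7500305175781, 224.25001525878906), (9.021342277526855, 26.083446502685547), 11.309932708740234) [0.52280857 0.04915999 0.146     ]
or [159.54955488 109.13964954] ((159.23583984375, 108.57546997070312), (63.323219299316406, 98.21279907226562), 74.05460357666016) [0.77824792 0.37530449 0.146     ]
((319.2360534667969, 197.872314453125), (109.72032928466797, 93.25284576416016), 10.885526657104492)
[[ 0.52382632  0.17202664]
 [ 0.72770314  0.13828525]
 [ 0.68158651 -0.09713414]
 [ 0.48017714 -0.05703837]]
[0.20665004 0.2398938  0.20536164 0.23318668] [-0.16401226 -1.7642382   2.94508569  1.38250006]
knob top [ 0.55676178 -0.13851038  0.118     ] [ 0.55957729 -0.14361531  0.084     ]
```

View pics/c1.png

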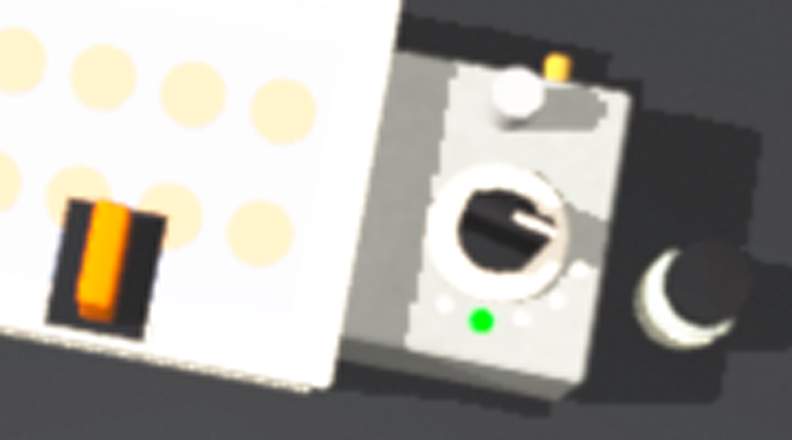

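Run:
```python
from h import *
for y in(2.735,-.406,1.385):
    print(y,robot.ik([.562,-.143,.28],down(y)),robot.ik([.562,-.143,.108],down(y)))
robot.move_ptp([.545,-.09,.30],down(2.0)); robot.pause(.3)
s=robot.get_state();print(s["time"],s["ee_pos"],s["qpos"])
ci=robot.camera_info("wrist"); im=robot.grab_frame("wrist"); np.save("w1.npy",im); import pickle; pickle.dump(ci,open("w1.pkl","wb"))
cv2.imwrite("pics/w1.png",im[:,:,::-1]); print(ci)
for c in blobs(im,*GREEN,30)[1]: print(cen(c),ray("",cen(c),.07,ci))
for c in blobs(im,*ORANGE,200)[1]: print(cen(c),cv2.minAreaRect(c),ray("",cen(c),.146,ci))
```

```text
2.735 [ 0.9913987   0.48847114 -1.08310468  1.63800147  0.44634383  1.28835428
  2.56392667] [ 0.97019746  0.75095638 -1.08657036  1.80094927  0.75692782  1.07465301
  2.33552315]
-0.406 [-0.54668514  0.43078939  0.99348087  1.68721105 -0.38001857  1.23247179
  0.12798507] [-0.51288471  0.69916609  0.98781008  1.84973906 -0.69971707  0.98681807
  0.37526536]
1.385 [-0.50785106  0.40729339  0.92994721  1.68624124 -0.34455496  1.22279094
  1.88751782] [-0.3180439   0.56530358  0.68020248  1.84422193 -0.44824235  0.89052152
  1.96000783]
3.1833 [ 0.54504613 -0.08982104  0.29997627] [-0.55516856  0.28744277  0.81536748  1.72384854 -0.22108201  1.22570558
  2.31544063]
{'fx': 418.2283039132917, 'fy': 418.2283039132917, 'cx': 318.38771339624276, 'cy': 239.58234378914275, 'rvec': array([-1.60071925, -2.49337069, -0.36429484]), 'tvec': array([ 0.30780141, -0.48952338,  0.33465228])}
[286.69465649 160.1475827 ] [ 0.51626487 -0.13432284  0.07      ]
[478.81504379 273.15919629] ((469.95123291015625, 269.9390563964844), (35.45144271850586, 53.723777770996094), 51.34019470214844) [0.52490829 0.04374747 0.146     ]
```

View pics/w1.png

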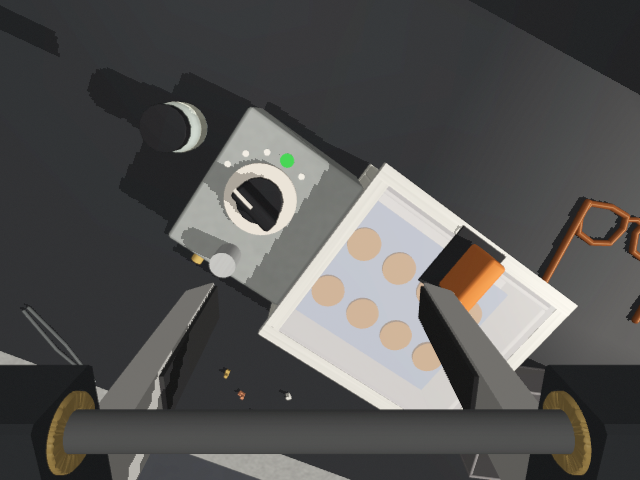

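Run:
```python
from h import *
import pickle
im=np.load("w1.npy"); ci=pickle.load(open("w1.pkl","rb"))
sub=np.zeros(im.shape[:2],np.uint8); cv2.circle(sub,(260,199),46,255,-1)
hsv=cv2.cvtColor(im,cv2.COLOR_RGB2HSV)
for p in [(230,205),(290,195),(260,165),(262,232),(310,200),(215,215),(250,200),(242,198)]: print(p,im[p[1],p[0]])
m=cv2.inRange(im,(205,195,180),(255,255,255))&sub
c=max(cv2.findContours(m,0,1)[0],key=cv2.contourArea); h=cv2.convexHull(c)
e=cv2.fitEllipse(h); print("skirt",e,ray("",e[0],.08,ci),ray("",e[0],.084,ci))
gm=ray("",(286.69,160.15),.07,ci)
for p in [(301.5,177),(267,152.5),(245.5,153.5),(227.5,164)]: print(ray("",p,.07,ci))
a=ray("",(235,190),.118,ci);b=ray("",(251,208),.118,ci);d=a-b;print("ptr",a,b,np.arctan2(d[1],d[0]))
a=cv2.resize(im[140:260,190:330],None,fx=5,fy=5,interpolation=2); cv2.imwrite("pics/c2.png",a[:,:,::-1])
```

```text
(230, 205) [228 220 209]
(290, 195) [235 228 216]
(260, 165) [235 228 216]
(262, 232) [235 228 216]
(310, 200) [116 118 114]
(215, 215) [173 175 170]
(250, 200) [44 44 46]
(242, 198) [235 228 216]
skirt ((259.952880859375, 198.84837341308594), (70.55890655517578, 73.39094543457031), 125.5102767944336) [ 0.55769324 -0.14252344  0.08      ] [ 0.55674646 -0.14233376  0.084     ]
[ 0.52477581 -0.11560076  0.07      ]
[ 0.51742411 -0.15350787  0.07      ]
[ 0.52647803 -0.1711155   0.07      ]
[ 0.54228961 -0.18271166  0.07      ]
ptr [ 0.55041591 -0.16227504  0.118     ] [ 0.55900152 -0.1445801   0.118     ] -2.022535281976392
```

View pics/c2.png

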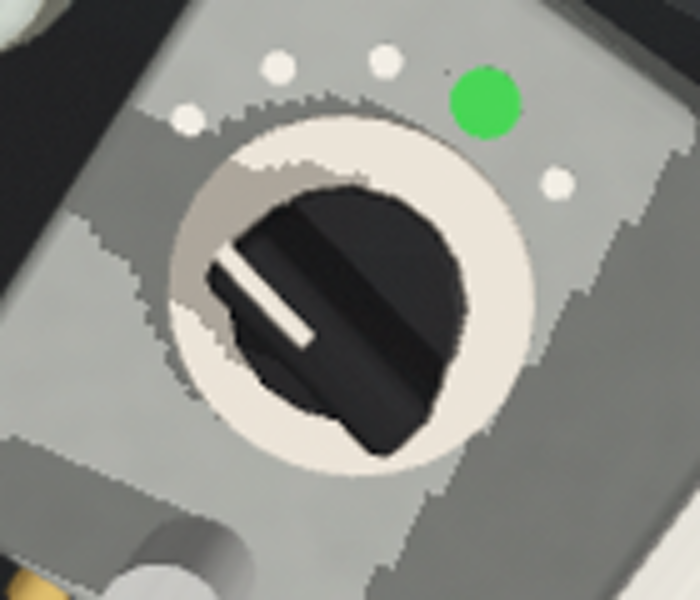

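Run:
```python
from h import *
C=np.array([.5595,-.1437]); y=-.44
robot.gripper_to(.036)
robot.move_ptp([*C,.20],down(y))
print(robot.move_linear([*C,.1085],.1,threshold=10)); s=robot.get_state(); print(s["time"],s["ee_pos"],s["force"],s["qpos"])
f0=s["force"]; robot.gripper_to(0.0); s=robot.get_state(); print(s["time"],s["opening"],s["force"]-f0,s["moment"],s["ee_pos"])
cv2.imwrite("pics/w2.png",robot.grab_frame("wrist")[:,:,::-1])
```

```text
False
7.0917 [ 0.55981227 -0.14384939  0.10901951] [0.715242   1.13205521 0.27765513] [-0.56408991  0.75515543  1.08528068  1.8559221  -0.78381442  1.03291586
  0.41116613]
7.5667 0.013490971225175667 [ 3.87572382 -2.80202991 -2.97228435] [-0.63558593 -0.97408697  0.04075974] [ 0.56010357 -0.14394409  0.10879684]
```

View pics/w2.png

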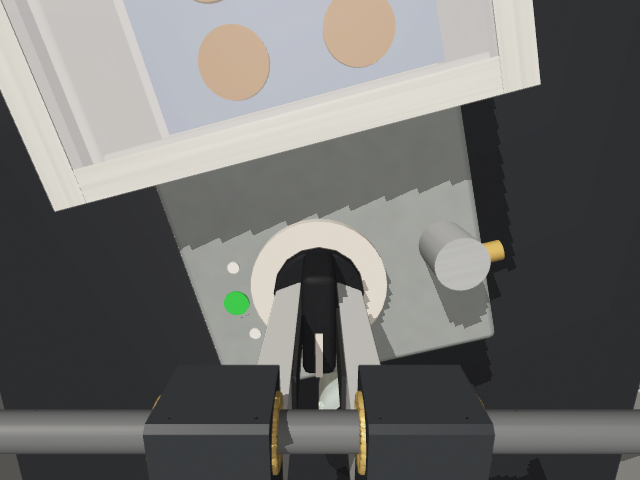

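Run:
```python
from h import *
C=np.array([.5601,-.1440,.1085])
for y in np.linspace(-.44,-1.79,6)[1:]:
    robot.move_ptp(C,down(y)); s=robot.get_state(); print(round(s["time"],2),round(y,3),s["force"].round(1),s["moment"].round(2),s["opening"].round(4))
robot.gripper_to(.036); robot.pause(.2)
robot.move_linear([*C[:2],.20],.15); robot.move_ptp([.53,-.06,.31],down(-1.77)); robot.pause(.2)
ci=robot.camera_info("wrist"); im=robot.grab_frame("wrist"); np.save("w3.npy",im); import pickle; pickle.dump(ci,open("w3.pkl","wb"))
print(robot.get_state()["time"])
cv2.imwrite("pics/w3.png",im[:,:,::-1])
```

```text
Traceback (most recent call last):
AttributeError: 'float' object has no attribute 'round'
```

Run:
```python
from h import *
C=np.array([.5601,-.1440,.1085])
for y in np.linspace(-.44,-1.79,6)[1:]:
    robot.move_ptp(C,down(y)); s=robot.get_state(); print(round(s["time"],2),round(y,3),s["force"].round(1),s["moment"].round(2),s["opening"])
robot.gripper_to(.036); robot.pause(.2)
robot.move_linear([*C[:2],.20],.15); robot.move_ptp([.53,-.06,.31],down(-1.77)); robot.pause(.2)
ci=robot.camera_info("wrist"); im=robot.grab_frame("wrist"); np.save("w3.npy",im); import pickle; pickle.dump(ci,open("w3.pkl","wb"))
print(robot.get_state()["time"])
cv2.imwrite("pics/w3.png",im[:,:,::-1])
```

```text
8.21 -0.71 [-1.8  1.5  5.8] [ 0.36  0.75 -0.05] 0.014217204886779893
8.56 -0.98 [-5.   3.2  8.1] [0.89 1.23 0.04] 0.013675982937016884
8.92 -1.25 [-5.6  5.2  9.7] [ 1.37  1.58 -0.04] 0.013833066446744601
9.28 -1.52 [-6.1  6.8 11.8] [ 1.77  1.74 -0.04] 0.013625725522826728
9.65 -1.79 [-6.5  8.5 12.5] [2.19 1.77 0.1 ] 0.013698296265338748
12.0417
```

View pics/w3.png

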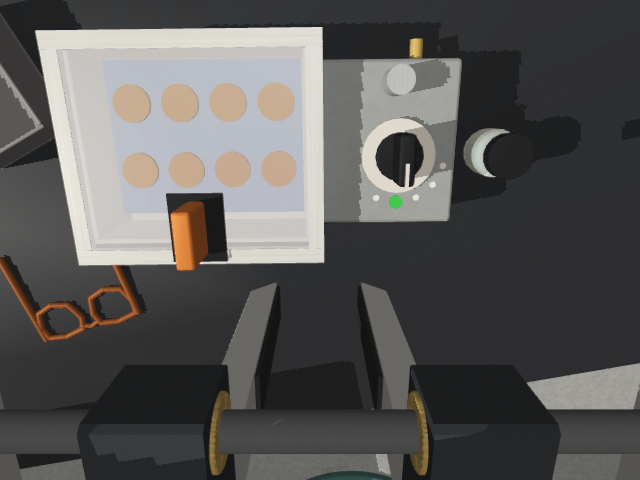

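Run:
```python
from h import *
import pickle
im=np.load("w3.npy"); ci=pickle.load(open("w3.pkl","rb"))
m=cv2.inRange(im,(190,185,170),(255,255,255)); m[:130]=0;m[192:]=0;m[:,:396]=0;m[:,418:]=0
c=[c for c in cv2.findContours(m,0,1)[0] if cv2.contourArea(c)>8]
for k in c: print(cv2.boundingRect(k),cv2.contourArea(k))
k=[k for k in c if cv2.boundingRect(k)[2]<10][0]; pts=k[:,0].astype(float); 
W=np.array([ray("",p,.118,ci)[:2] for p in pts]); i=pts[:,1].argmax(); j=pts[:,1].argmin()
vx,vy,*_=cv2.fitLine(W.astype(np.float32),cv2.DIST_L2,0,.01,.01).ravel(); s=np.sign(vx*(W[i]-W[j])[0]); a=np.arctan2(vy*s,vx*s); print("ptr",W[i],W[j],a)
g=blobs(im,*GREEN,30)[1]; G=ray("",cen(g[0]),.07,ci); print("green",G)
C=np.array([.5601,-.144]); print("green dir",np.arctan2(*(G[:2]-C)[::-1]))
o=[c for c in blobs(im,*ORANGE,200)[1]][0:]
for k in o: print(cv2.boundingRect(k))
# tub edges for yaw: front wall line & hinge side
for p in [(79,264),(323,262),(38,31),(322,28)]: print(ray("",p,.09,ci))
for p in [(180,215),(180,240),(182,262),(198,215),(200,240),(190,250)]: print(p,im[p[1],p[0]])
a=cv2.resize(im[185:280,150:250],None,fx=6,fy=6,interpolation=2); b=cv2.resize(im[140:215,370:440],(532,570),interpolation=2)
cv2.imwrite("pics/c3.png",cv2.resize(np.hstack([a,b])[:,:,::-1] if a.shape[0]==b.shape[0] else a[:,:,::-1],None,fx=.7,fy=.7))
```

```text
(396, 164, 22, 28) 131.5Traceback (most recent call last):
  File "<stdin>", line 7, in <module>
IndexError: list index out of range
```

Run:
```python
from h import *
import pickle
im=np.load("w3.npy"); ci=pickle.load(open("w3.pkl","rb"))
a,b=(ray("",p,.118,ci) for p in [(408.5,184),(407,165)]); d=a-b; print("ptr",a,b,np.arctan2(d[1],d[0]))
g=blobs(im,*GREEN,30)[1]; G=ray("",cen(g[0]),.07,ci); C=np.array([.5601,-.144]); print("green",G,"dir",np.arctan2(*(G[:2]-C)[::-1]))
for p in [(79,264),(323,262),(38,31),(322,28)]: print(ray("",p,.09,ci))
for p in [(180,215),(180,240),(182,262),(198,215),(200,240),(190,250)]: print(p,im[p[1],p[0]])
a=cv2.resize(im[185:280,150:250],(400,380),interpolation=2); b=cv2.resize(im[140:215,370:440],(355,380),interpolation=2)
cv2.imwrite("pics/c3.png",np.hstack([a,b])[:,:,::-1])
```

```text
ptr [ 0.54000037 -0.14079527  0.118     ] [ 0.55602349 -0.1417729   0.118     ] 3.0806544831493374
green [ 0.51592953 -0.1344575   0.07      ] dir 2.9288245279923832
[0.52096592 0.17599714 0.09      ]
[ 0.47595995 -0.05472042  0.09      ]
[0.7207331  0.13551552 0.09      ]
[ 0.6763941  -0.09399974  0.09      ]
(180, 215) [218 132  62]
(180, 240) [228 141  69]
(182, 262) [224 136  64]
(198, 215) [94 49 21]
(200, 240) [94 51 22]
(190, 250) [190 106  47]
```

View pics/c3.png

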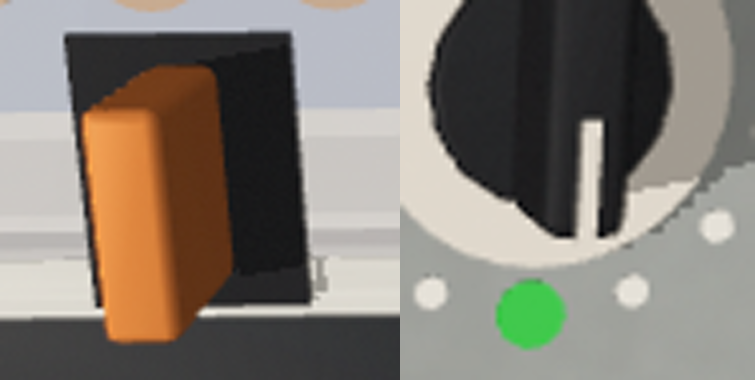

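Run:
```python
from h import *
import pickle
ci=pickle.load(open("w3.pkl","rb"))
P=np.array([ray("",p,.146,ci) for p in [(170.75,213),(189.5,212),(195,270),(177,270)]]); print(P.round(4))
L=(P[0]+P[1]-P[2]-P[3])[:2]/2;W=(P[0]+P[3]-P[1]-P[2])[:2]/2; print(np.hypot(*L),np.arctan2(L[1],L[0]),np.hypot(*W)); c=P.mean(0);print(c)
h=np.array([.6986,.0208]);x=np.array([np.cos(-.1926),np.sin(-.1926)]);d=c[:2]-h;print("along,across",d@x,d@[-x[1],x[0]])
for y in (-1.763,1.378): print(robot.ik([*c[:2],.132],down(y)))
for n in("top","scene"): print(n,proj(n,[c]))
```

```text
[[0.5604 0.0521 0.146 ]
 [0.5582 0.0373 0.146 ]
 [0.5101 0.0469 0.146 ]
 [0.5131 0.0614 0.146 ]]
0.0486012570777189 -0.1960841632574743 0.014884671938411111
[0.53544086 0.04941046 0.146     ]
along,across -0.16561867753269852 -0.0031490818299840973
[-0.91871869  0.58436856  1.01663066  1.93938181 -0.60842724  0.96268282
 -1.37051162]
[ 0.56022307  0.53421515 -0.90642281  1.89297521  0.50980573  0.96392697
  0.79702883]
top [[313.76778279 223.06192846]]
scene [[328.1880918 243.1466272]]
```

Run:
```python
from h import *
C=np.array([.5354,.0497]); y=-1.764
robot.gripper_to(.045)
robot.move_ptp([*C,.21],down(y))
print(robot.move_linear([*C,.132],.1,threshold=10)); s=robot.get_state(); print(s["time"],s["ee_pos"],s["force"])
f0=s["force"]; robot.gripper_to(0.0); s=robot.get_state(); print(s["time"],s["opening"],s["force"]-f0,s["ee_pos"])
cv2.imwrite("pics/w4.png",robot.grab_frame("wrist")[:,:,::-1])
```

```text
False
14.0 [0.53576709 0.04958006 0.13249579] [ 0.9316796   0.38518002 -0.20958665]
14.5583 0.015593250783158104 [-1.03470492  4.02561679  3.93984547] [0.53556587 0.05033285 0.13211734]
```

View pics/w4.png

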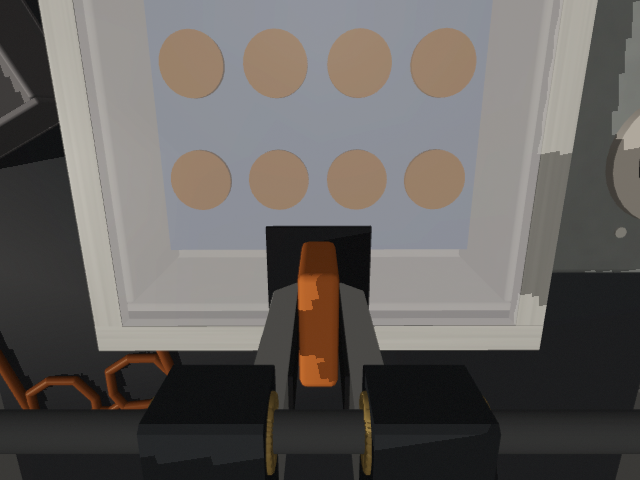

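The fingers hold the fin (centred near 318,320), and the opening is 15.6 mm. Next I pull slowly along the lid's arc and watch the force.

Run:
```python
from h import *
x=np.array([np.cos(-.1926),np.sin(-.1926),0]); P0=np.array([.5355,.0500,.132])
for th in (.01,.02,.03,.04,.05,.065,.08,.10,.12):
    dx=.165*(1-np.cos(th))+.041*np.sin(th); dz=.041*(np.cos(th)-1)+.165*np.sin(th)
    robot.move_linear(P0+x*dx+[0,0,dz],.015); s=robot.get_state(); print(round(s["time"],2),th,(s["ee_pos"]-P0).round(4),s["force"].round(1),round(s["opening"],4))
robot.pause(.5); s=robot.get_state(); print(s["time"],(s["ee_pos"]-P0).round(4),s["force"].round(1))
cv2.imwrite("pics/w5.png",robot.grab_frame("wrist")[:,:,::-1]); cv2.imwrite("pics/top5.png",robot.grab_frame("top")[:,:,::-1]); cv2.imwrite("pics/s5.png",robot.grab_frame("scene")[:,:,::-1])
a=cv2.resize(cv2.imread("pics/s5.png")[150:360,200:400],(400,420)); b=cv2.resize(cv2.imread("pics/w5.png"),(400,300)); b=cv2.copyMakeBorder(b,0,120,0,0,cv2.BORDER_CONSTANT)
cv2.imwrite("pics/end.png",np.hstack([a,b]))
```

```text
14.88 0.01 [0.0004 0.0002 0.0015] [ 3.6  3.9 -6.5] 0.0157
15.14 0.02 [0.0006 0.0001 0.0029] [  4.3   3.3 -11.5] 0.016
15.41 0.03 [0.001  0.     0.0045] [ 4.3  2.8 -9.5] 0.0158
15.68 0.04 [ 0.0014 -0.0001  0.0062] [ 1.7  5.3 -7.5] 0.0158
15.94 0.05 [ 0.002  -0.0002  0.008 ] [ 1.5  5.5 -5.7] 0.0159
16.26 0.065 [ 0.0027 -0.0003  0.0105] [ 0.9  5.2 -3.6] 0.0157
16.57 0.08 [ 0.0035 -0.0005  0.0129] [ 0.8  4.5 -4.6] 0.016
16.95 0.1 [ 0.0046 -0.0007  0.0161] [ 0.7  4.8 -4.8] 0.0158
17.32 0.12 [ 0.0058 -0.0009  0.0193] [ 1.3  4.8 -4.5] 0.016
17.825 [ 0.0058 -0.0009  0.0193] [ 1.8  5.3 -4. ]
```

View pics/end.png

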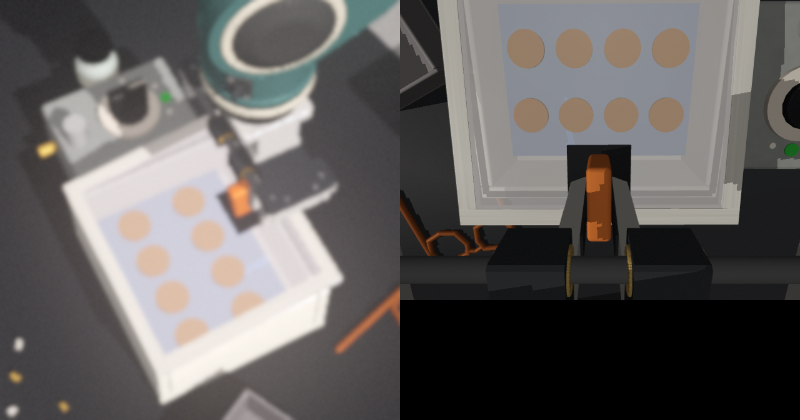

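Run:
```python
from h import *
for f in("w4","w5"):
    im=np.ascontiguousarray(cv2.imread(f"pics/{f}.png")[:,:,::-1])
    m=blobs(im,*ORANGE)[0]; m[:,:280]=0;m[:,360:]=0
    ys=np.where(m.any(1))[0]; print(f,"fin rows",ys.min(),ys.max(),"widths",[int((m[r]>0).sum()) for r in (255,290,330,370)])
    g=cv2.cvtColor(im,cv2.COLOR_RGB2GRAY).astype(int)[235,200:450]; d=np.where(g<60)[0]+200; print("plate row235",d.min(),d.max())
# knob pointer & green from top view, bystanders vs start
a=cv2.imread("pics/top0.png");b=cv2.imread("pics/top5.png")
for n,(r0,r1,c0,c1) in dict(tub=(120,200,195,252),specs=(228,295,190,262),jar=(215,250,432,462)).items(): print(n,np.abs(a[r0:r1,c0:c1].astype(int)-b[r0:r1,c0:c1]).mean())
c=np.hstack([cv2.resize(b[165:265,290:470],(540,300),interpolation=2),cv2.resize(cv2.imread("pics/w5.png")[150:400,240:400],(192,300))]); cv2.imwrite("pics/c5.png",c)
```

```text
w4 fin rows 245 385 widths [2, 19, 0, 19]
plate row235 266 370
w5 fin rows 253 385 widths [0, 29, 0, 17]
plate row235 267 369
tub 2.8942251461988304
specs 55.00442233278054
jar 6.523174603174603
```

View pics/c5.png

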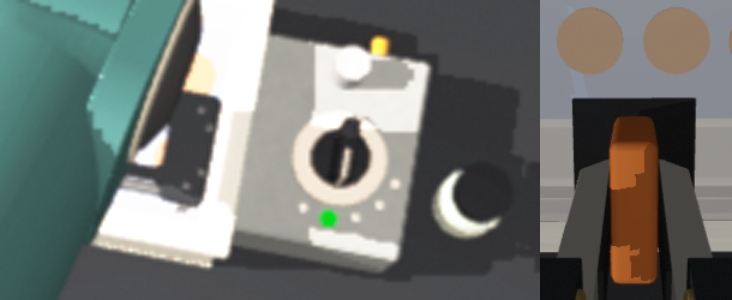

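Run:
```python
from h import *
s=robot.get_state(); print(s["time"],s["force"].round(1),s["opening"],np.abs(s["joint_vel"]).max()); robot.sign_off()
```

```text
17.975 [ 0.9  4.5 -5.4] 0.01579944893009455 0.0014125250134181385
the job is handed in; nothing more can be done
```

I turned the selector to the green mark, then pulled the lid off its seal by the orange grip. I handed the job in at 18.0 s with the fingers still holding the grip. The rig gives no verdict.

- **Selector:** in the wrist view after release the pointer direction gave about 1.33 rad, against 1.35 for the green click. A first reading from coarse pixels came out about 0.11 rad lower. I re-read the pointer ends by eye on an enlarged crop and used that value. The final top view also shows the pointer at the green dot.
- **Lid:** I pulled along its arc to a planned angle of 0.12 rad, about 24 mm at the front edge. The pull rose to roughly 12–15 N, then fell to about 4–5 N once the seal let go. The grip ended 19 mm up.
- **Hold:** the lid looked the same size between the fingers before and after the pull (104 and 102 pixels wide), so I saw no slip. At hand-in the arm was still and the finger opening was 15.8 mm on the 16 mm fin.
- **Bystanders:** the grey tub and the jar showed only small differences from the start image. That image check was inconclusive for the spectacles, probably because the arm was in the way (not confirmed). The arm made no low moves near them, and part of the frame showed in the last wrist view, but I did not measure their position.

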